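Fetch the ointment jar from behind the front stock

TASK

The squat ointment jar is boxed in on the stock board by the tall bottle, the tub and the upright carton: stand all three of these on the wooden side tray first, leaving the jar where it is, and only then set the jar upright on the floor of the steel order tray, beside the small box already there. Then put the bottle, the tub and the carton back upright, each accurately on the very cork pad it came from and the carton square to the board as before. Do not disturb the two small vials on the board or the box in the order tray.

Things in the scene. Friction and masses are not known exactly. Their poses are not given: they have to be found in the camera images.
- bottle: Amber glass medicine bottle, upright, loose, about 0.2 kg. Round body 50 mm across up to 74 mm, shoulder narrowing to a black cylindrical cap 30 mm across that spans heights 93 to 125 mm (total height 125 mm): grip it by the cap. Origin: centre of its underside, z up. Starts on one of the three cork pads of the stock board.
- tub: White plastic tablet tub, upright, loose, about 0.15 kg. Round, 44 mm across, with a lid 47 mm across spanning heights 92 to 115 mm (total height 115 mm). Origin: centre of its underside, z up. Starts on one of the three cork pads.
- carton: Tall white and brown medicine carton (rigid), upright, loose, about 0.12 kg, 50 mm along its x, 36 mm along its y, 115 mm high. Origin: centre of its underside, z up. Starts on one of the three cork pads, square to the board (its x along the board's x).
- jar: Squat amber ointment jar, loose, about 0.12 kg: round body 46 mm across to height 34 mm, brass-coloured lid 50 mm across from 34 to 50 mm (total height 50 mm). Origin: centre of its underside, z up. Starts on the bare wood of the stock board at about x = +30, y = 0 mm of the board, with the three taller things close around it.
- stock_board: Fixed wooden board, 180 mm along its x, 300 mm along its y, top surface 12 mm above the counter, with a dark rail along its +x edge (8 mm thick, rising 16 mm above the board's top). Three flat round cork pads 62 mm across mark places, at x, y = (-32, 0), (18, 70) and (18, -70) mm; each starts with one of bottle, tub and carton on it, within about 3 mm of its centre; which is on which pad varies. Origin: centre of its underside on the counter, z up.
- side_tray: Fixed shallow light-wood tray, empty, 200 x 200 mm outside, walls 4 mm thick and 15 mm high above the counter, floor about 4 mm above the counter: the side area. To the left or the right of the stock board. Origin: centre of its underside, z up.
- order_tray: Fixed shallow steel tray, 140 mm along its x, 200 mm along its y outside, walls 4 mm thick and 18 mm high above the counter, floor about 4 mm above the counter. On the other side of the stock board. The order box stands in its +y half; the -y half is free. Origin: centre of its underside, z up.
- order_box: Small brown cardboard medicine box with a pale band lying in the +y half of the order tray, loose, 70 x 45 mm and 30 mm high, 0.06 kg. Stays where it is. Origin: centre of its underside.
- vial_left: Small amber vial with a white cap, 28 mm across, 56 mm high, loose, 0.05 kg, at the back of the stock board near its +y end. Stays where it is. Origin: centre of its underside.
- vial_right: Small amber vial like the other, near the -y end of the stock board. Stays where it is. Origin: centre of its underside.

How it is judged:
By the outcome, as a careful person would: the job done as asked, in the order asked, and still so for the second after the job is handed in, with the robot touching nothing.
It also fails if it takes over 141 s, if anything falls off the work surface, if the arm or the gripper's body presses on something with over 40 N, if the wrist force passes 120 N, or if a joint passes its speed limit or range.

ROBOT

A 6-joint arm with a two-finger parallel gripper is mounted at the origin on the work surface. World frame = base frame: x ahead of the robot, y to its left, z up, the work surface at z = 0. Lengths are in m, angles in degrees, forces in N, time in s.
With the tool pointing down it reaches from about 0.25 to 0.725 m from the base axis. Payload 9.7 kg.
Tool frame: the origin (TCP) lies midway between the tips of the shut fingers; the grasp point (between the pads) lies 19 mm behind it; x points along the fingers, y is the direction in which the jaws open and shut, and the axes are right-handed (so a half turn about x gives the same grasp; the last joint's range is limited). The gripper opens to 85 mm and grips with 20 to 120 N. Pads are 22 mm wide; open, the fingers measure 114 mm over their backs; the gripper's body (76 mm by 85 mm) begins 54 mm behind the grasp point. The pads swing forward as they close: fully open they stand 13 mm farther back than shut.
Start: joints at [66.177, 4.979, 10.078, 95.1, 0, 90], TCP at [0.222, 0.503, 0.231] pointing down, gripper open.
Joint ranges: [-179.16, 179.16], [-48.56, 103.87], [-65.8, 70.77], [-126.05, 130.52], [-82.76, 87.17], [-180, 180]. Speed limits (degrees/s): [127.2, 127.2, 147.25, 180, 180, 180].

INTERFACE

Orientations are given as [roll, pitch, yaw] about the fixed x, y, z axes, in that order (R = Rz(yaw) Ry(pitch) Rx(roll)).
In Python, from workcell import bot, cams gives the robot as it stands.
- The arm moves only by the tool apply_moves, never from a script. Its argument "commands" is a list of rows, each a list of 5 numbers: the shift along the tool's x, y, z in m, then the turn about the tool's x in rad, then the opening, from -1 (shut) to 1 (fully open). In form: [[tx, ty, tz, roll, hand], ...]. A call has 1 to 12 rows; each row is the pose to reach, as a shift and turn from the pose measured when the call began, along the tool's axes at that moment; what a row does not reach only later rows make up. A row lasts 1/10 s, in which the tool goes at most 50 mm and 8.59 degrees, less where a joint would pass 70% of its speed; a pose out of reach is approached as far as the arm can. A call with a gripper value outside its range is refused whole. The fingers move at their own pace and stop on an object; "newtons" is the grip in N (left out, the last holds). Time passes only in rows, so rows that repeat a pose let the fingers close. It gives the time, the measured TCP pose, the force and the opening at its end, in the units of the state.
- bot.get_obs(): the state, without advancing time (a new reading comes with each control period).
- cams.camera(name): name is "scene" or "top"; returns a dict with "frame" (480x640x3 uint8, blue, green, red), "depth" (480x640 float32, m along the optical axis (not along the pixel's ray), 0 where there is no reading), "camera_matrix" (3x3 intrinsics, pixels), "R" (3x3) and "t" (3): a world point X has camera coordinates R X + t. Camera axes: x right, y down, z forward; pixel columns grow to the right and rows downward; lengths in m; the calibration is good to about 2 mm. A picture is of the moment at which its call begins.
- bot.job_done(): hands the job in, once; it reports no verdict.
Trained networks look in the newest picture that a camera, given by its name, has taken for a name from the list of things; names that differ only in an ending like _2 or _b are one class to them, and where a whole thing is asked for, a point or a joint stands for the part that bears it (a point fixed in the world has none). Each returns a list of dicts, best first, with "confidence" (0 to 1); they miss things now and then, are a little off and sometimes report something else, mostly with a low value. They report only what shows in the picture. A call takes as long as a camera call.
- cams.spot_in(name, camera): "rect" ([left, top, right, bottom] in pixels, round what is visible of it).
The state is a dict: "time": time; "q": joint angles; "qd": joint speeds; "joint_efforts": joint torques, N m; "ee_pos": TCP position; "tcp_rot": TCP orientation; "wrist_force": force on the tool from outside, world axes, zero at the start; "torque": the same for the moment, N m; "opening": finger opening in m.
Only numpy, scipy, OpenCV 4.12 (cv2) and the standard library are available. Lean on these libraries where they do the work, as an engineer would, in place of code of your own. Each camera call takes 0.05 s, during which the arm holds its last target. There are 200 camera calls.

## Working session

There is one attempt and no reset: what is moved stays moved. The work goes in short steps, Python scripts to look and compute and a tool call to move; the robot and the scene stay as the last step left them, time stands still between calls to the robot, and variables do not carry over. Pictures are saved under pics/ and viewed, about 12 in all and at most 16, crops included, and the job is handed in when it is done.

Besides the shell and the picture viewer there is one more tool, called by a JSON object that holds its "method" and its "body", one argument or row to a line. apply_moves: Moves the arm, as the interface text tells. Its arguments: {"type":"object","properties":{"commands":{"type":"array"},"newtons":{"type":"number"}},"required":["commands"]}

```bash
ls; mkdir -p pics
python3 - <<'E'
from workcell import bot,cams
import cv2,numpy as np
o=bot.get_obs(); print({k:np.round(v,3).tolist() for k,v in o.items()})
for n in ["scene","top"]:
    c=cams.camera(n); cv2.imwrite(f"pics/{n}0.png",c["frame"]); np.savez(f"{n}0.npz",**c)
    print(n,c["R"].round(3).tolist(),c["t"].round(3).tolist(),c["camera_matrix"].tolist(), 'C',(-c["R"].T@c["t"]).round(3))
    for k in "bottle tub carton jar stock_board side_tray order_tray order_box vial_left".split():
        for d in cams.spot_in(k,n)[:2]: print(k,np.round(d["rect"]).tolist(),round(d["confidence"],2))
E
```

```text
pics
{'time': 0.0, 'q': [66.176, 5.009, 10.035, 95.097, -0.003, 89.999], 'qd': [0.074, 0.033, -0.013, -0.002, 0.016, 0.004], 'joint_efforts': [-0.002, -52.039, 46.48, 0.016, 0.0, 0.0], 'ee_pos': [0.222, 0.503, 0.231], 'tcp_rot': [-87.45, 89.929, -111.273], 'wrist_force': [-0.327, 0.396, 0.14], 'torque': [0.036, 0.021, 0.0], 'opening': 0.085}
scene [[0.257, 0.966, -0.016], [0.698, -0.197, -0.688], [-0.668, 0.166, -0.726]] [-0.183, -0.355, 1.33] [[498.0619233078316, 0.0, 314.8457170206], [0.0, 498.0619233078316, 241.82075680510846], [0.0, 0.0, 1.0]] C [ 1.183 -0.114  0.718]
bottle [312.0, 201.0, 338.0, 265.0] 0.86
tub [267.0, 190.0, 297.0, 246.0] 0.56
carton [233.0, 209.0, 262.0, 277.0] 0.87
jar [279.0, 235.0, 305.0, 275.0] 0.61
stock_board [207.0, 214.0, 376.0, 306.0] 0.95
side_tray [52.0, 219.0, 172.0, 319.0] 0.6
order_tray [378.0, 180.0, 500.0, 247.0] 0.78
order_box [444.0, 185.0, 481.0, 222.0] 0.62
vial_left [349.0, 230.0, 364.0, 260.0] 0.64
top [[0.0, -1.0, -0.013], [-0.999, 0.0, -0.037], [0.037, 0.013, -0.999]] [0.023, 0.57, 1.002] [[502.9137713159831, 0.0, 323.493260031016], [0.0, 502.9137713159831, 244.98853994867628], [0.0, 0.0, 1.0]] C [0.533 0.01  1.022]
bottle [292.0, 234.0, 320.0, 261.0] 0.83
tub [327.0, 263.0, 355.0, 292.0] 0.88
carton [365.0, 234.0, 396.0, 262.0] 0.62
carton [264.0, 208.0, 420.0, 310.0] 0.2
jar [328.0, 230.0, 352.0, 255.0] 0.73
stock_board [264.0, 209.0, 420.0, 309.0] 0.62
side_tray [448.0, 235.0, 550.0, 344.0] 0.59
order_tray [129.0, 237.0, 231.0, 310.0] 0.92
order_box [134.0, 254.0, 164.0, 287.0] 0.84
vial_left [270.0, 229.0, 286.0, 245.0] 0.47
```

Run:
```python
import cv2
a=cv2.imread("pics/top0.png")[180:360,110:570]; cv2.imwrite("pics/top0c.png",cv2.resize(a,None,fx=1.7,fy=1.7,interpolation=cv2.INTER_CUBIC))
b=cv2.imread("pics/scene0.png");cv2.imwrite("pics/s0c.png",b)
```

```text
(no output)
```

View pics/top0c.png

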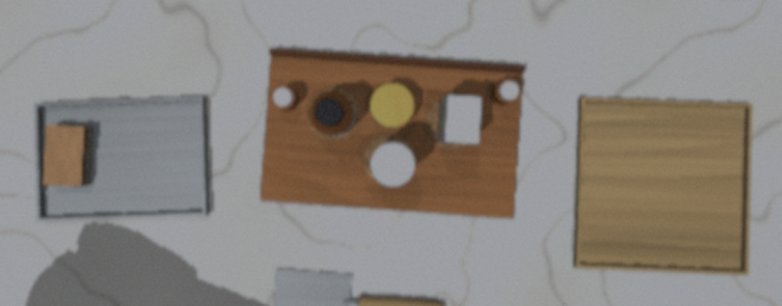

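View pics/scene0.png

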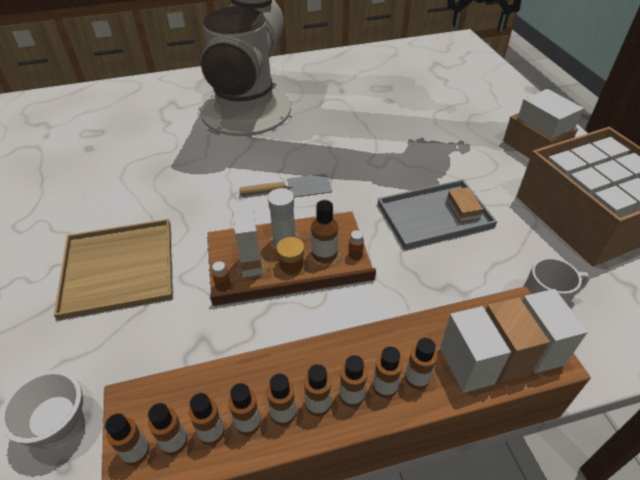

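The bottle is on the left (+y) pad at (329,111) in the crop, the tub on the near pad at (392,163), the carton on the right pad at (462,118), and the jar is at (391,105). The side tray is on the right (-y) and the order tray on the left, with its box at the far left. Next I'll measure positions from the depth.

```bash
cat > h.py <<'E'
import numpy as np,cv2
from scipy.spatial.transform import Rotation as Ro
def cloud(c):
    d=c["depth"];v,u=np.mgrid[:480,:640];K=c["camera_matrix"]
    p=np.stack([(u-K[0,2])/K[0,0]*d,(v-K[1,2])/K[1,1]*d,d],-1)
    w=(p-c["t"])@c["R"]; w[d==0]=np.nan; return w
def proj(c,X):
    p=np.asarray(X)@c["R"].T+c["t"]; q=p@c["camera_matrix"].T; return q[...,:2]/q[...,2:]
def blobs(w,lo,hi,amin=15):
    m=((w[...,2]>lo)&(w[...,2]<hi)).astype(np.uint8)
    n,l,s,_=cv2.connectedComponentsWithStats(m)
    out=[]
    for i in range(1,n):
        if s[i,4]<amin: continue
        p=w[l==i]; r=cv2.minAreaRect((p[:,:2]*1000).astype(np.float32))
        out.append((p.mean(0),r,s[i]))
    return out
E
python3 - <<'E'
from h import *
from workcell import bot
c=dict(np.load("top0.npz")); w=cloud(c)
o=bot.get_obs(); print(Ro.from_euler('xyz',o["tcp_rot"],degrees=True).as_matrix().round(3))
for lo,hi in [(.115,.15),(.055,.075),(.025,.045)]:
    print(lo)
    for m,r,s in blobs(w[150:380],lo,hi): print((m*1000).round(1),np.round(r[0],1),np.round(r[1],1),round(r[2],1),s[:2]+[0,150],s[4])
for uv in [(300,300),(500,290),(195,270),(400,330),(340,240)]: print(uv,(w[uv[1],uv[0]]*1000).round(1))
# board by colour/height, trays
f=c["frame"].astype(int)
hsv=cv2.cvtColor(c["frame"],cv2.COLOR_BGR2HSV)
for nm,(a,b) in dict(board=(262,422),side=(446,552),order=(127,233)).items():
    m=np.zeros((480,640),np.uint8); m[200:350,a:b]=1
    if nm!="order": m&=(hsv[...,1]>80).astype(np.uint8)
    m&=((w[...,2]>(.008 if nm=="board" else .010))&(w[...,2]<(.017 if nm=="board" else .022))).astype(np.uint8)
    p=w[m>0]; r=cv2.minAreaRect((p[:,:2]*1000).astype(np.float32)); print(nm,len(p),np.round(r[0],1),np.round(r[1],1),round(r[2],2),p[:,2].mean())
E
```

```text
[[ 0.     0.404  0.915]
 [ 0.     0.915 -0.404]
 [-1.     0.     0.   ]]
0.115
[610.6 538.9 119. ] [608.1 570.1] [221. 106.] 8.1 [  0 159] 786
[667.7 572.9 117. ] [667.8 571.8] [50.5 52.1] 9.5 [  7 175] 625
[659.5 607.1 116.9] [662.3 606.1] [49.8 13.7] 2.1 [  0 179] 132
[608.7 563.7 117. ] [608.5 563.6] [49.7 51.7] 9.1 [ 11 207] 629
[602.1 602.1 117. ] [602.9 601. ] [51.1 21.4] 1.4 [  0 211] 233
[558.1 -81.9 126.7] [558.1 -82.4] [36. 50.] 86.0 [371 235] 579
[565.3  57.6 136.4] [565.5  57.9] [28.3 28.5] 0.2 [295 237] 226
[549.3 554.7 116.9] [549.2 554.9] [49.7 51.6] 8.7 [ 15 239] 646
[541.6 597.1 116.8] [543.  597.6] [50.4 28.8] 6.1 [  0 244] 319
[511.   -8.6 126.8] [511.5  -8.4] [44.5 44.5] 0.2 [328 263] 537
[345.3 598.8 118.8] [351.6 599. ] [51.4 12.4] 4.7 [  0 350] 142
0.055
[746.3 377.6  63.5] [746.3 381.3] [ 6.5 40.4] 13.4 [126 150] 58
[ 738.1 -410.2   67. ] [ 738.8 -409.9] [85.  24.4] 89.7 [527 150] 277
[613.5 519.9  65.1] [615.4 520. ] [219.7   5. ] 8.6 [ 54 164] 605
[708.2 609.9  64.9] [707.9 610.5] [ 2.  81.7] 8.8 [  0 169] 111
[641.3 584.1  69. ] [641.6 585.1] [ 2.2 52.9] 8.
[... 817 characters left out ...]
30.2 -16.6  27.9] [630.4 -15.4] [298.3   8.4] 85.9 [268 208] 556
[ 587.6 -130.1   35.2] [ 588.2 -131.1] [24.4  7.7] 23.7 [399 229] 21
[ 597.3 -538.9   36.3] [ 598. -539.] [3.3 7.2] 68.8 [609 229] 21
[518.8 370.2  33.3] [518.7 371.2] [47.3 70.3] 86.4 [135 253] 845
[373.1 595.9  35.1] [374.  596.1] [119.4   5.6] 17.2 [ 21 315] 375
(300, 300) [ 4.589e+02  7.110e+01 -2.000e-01]
(500, 290) [ 479.8 -330.6    6.1]
(195, 270) [519.7 284.2   3.8]
(400, 330) [ 398.6 -131.1   -1.7]
(340, 240) [577.7  -8.8  62.4]
board 9486 [541.2  -9.6] [297.3 172. ] 86.02 0.011911152140092224
side 601 [ 483.2 -327.5] [199.7 195.5] 87.66 0.01430578766087914
order 939 [514.9 310.6] [140.2 202. ] 2.1 0.016641961550934246
```

{"method": "apply_moves", "body": {
  "commands": [
    [0,-0.02,0.027,-0.05,0.4],
    [0,-0.4,0.544,-0.346,0.4],
    [0,-0.4,0.544,-0.346,0.4],
    [0,-0.4,0.544,-0.346,0.4],
    [0,-0.4,0.544,-0.346,0.4],
    [0,-0.4,0.544,-0.346,0.4],
    [0,-0.4,0.544,-0.346,0.4],
    [0,-0.4,0.544,-0.346,0.4],
    [0,-0.4,0.544,-0.346,0.4],
    [0,-0.4,0.544,-0.346,0.4]
  ],
  "newtons": 50
}}

```text
time: 2.0
ee_pos: [0.4601, 0.0877, 0.2317]
tcp_rot: [20.1, 89.9, 16.1]
wrist_force: [1.1, 0.6, -0.2]
opening: 0.0595
```

```bash
cat > st.py <<'E'
from h import *
from workcell import bot
o=bot.get_obs(); R=Ro.from_euler('xyz',o["tcp_rot"],degrees=True).as_matrix()
a=np.radians(-4.0); p=np.array(o["ee_pos"])*1000; d=p[:2]-[544.9,-9.6]
print("t",round(o["time"],2),"q",np.round(o["q"],1),"ee",p.round(1),"board",np.round([np.cos(a)*d[0]+np.sin(a)*d[1],-np.sin(a)*d[0]+np.cos(a)*d[1]],1),"jaw",round(np.degrees(np.arctan2(R[1,1],R[0,1])),2),"open",round(o["opening"]*1000,1),"F",np.round(o["wrist_force"],1))
E
python3 st.py
```

```text
t 2.0 q [10.8 -6.2 -1.  95.2  0.  14.8] ee [460.1  87.7 231.7] board [-91.4  91.2] jaw 86.0 open 59.5 F [ 1.1  0.6 -0.2]
```

{"method": "apply_moves", "body": {
  "commands": [
    [0,-0.04,0.027,0,0.4],
    [0,-0.08,0.054,0,0.4],
    [0,-0.12,0.081,0,0.4],
    [0,-0.163,0.11,0,0.4],
    [0,-0.163,0.11,0,0.4],
    [0,-0.163,0.11,0,0.4],
    [0.03,-0.163,0.11,0,0.4],
    [0.07,-0.163,0.11,0,0.4],
    [0.07,-0.163,0.11,0,0.4]
  ]
}}

```text
time: 2.9
ee_pos: [0.5556, -0.0808, 0.1569]
tcp_rot: [170.8, 89.6, 166.9]
wrist_force: [0.1, 0.2, -0.9]
opening: 0.0596
```

```bash
python3 st.py
```

```text
t 2.9 q [-8.3  6.1  3.  87.4  0.  -4.4] ee [555.6 -80.8 156.9] board [ 15.7 -70.3] jaw 86.09 open 59.6 F [ 0.1  0.2 -0.9]
```

{"method": "apply_moves", "body": {
  "commands": [
    [0,-0.001,0.0025,0,0.4],
    [0.03,-0.001,0.0025,0,0.4],
    [0.06,-0.001,0.0025,0,0.4],
    [0.072,-0.001,0.0025,0,0.4],
    [0.072,-0.001,0.0025,0,0.4],
    [0.072,-0.001,0.0025,0,-0.4],
    [0.072,-0.001,0.0025,0,-0.4],
    [0.072,-0.001,0.0025,0,-0.4],
    [0.072,-0.001,0.0025,0,-0.4],
    [0.072,-0.001,0.0025,0,-0.4]
  ],
  "newtons": 40
}}

```text
time: 3.9
ee_pos: [0.5587, -0.0819, 0.0873]
tcp_rot: [161.5, 89.8, 157.5]
wrist_force: [-0.4, 0.7, 6.9]
opening: 0.0356
```

```bash
python3 st.py
```

```text
t 3.9 q [-8.4  6.8 -3.9 79.5  0.  -4.5] ee [558.7 -81.9  87.3] board [ 18.8 -71.2] jaw 86.09 open 35.6 F [-0.4  0.7  6.9]
```

{"method": "apply_moves", "body": {
  "commands": [
    [-0.01,0,0,0,-0.4],
    [-0.035,0,0,0,-0.4],
    [-0.07,0,0,0,-0.4],
    [-0.1,0,0,0,-0.4],
    [-0.1,-0.03,0,0,-0.4],
    [-0.1,-0.07,0,0,-0.4],
    [-0.1,-0.11,0,0,-0.4],
    [-0.1,-0.15,0,0,-0.4],
    [-0.1,-0.19,0.001,0,-0.4],
    [-0.1,-0.225,0.002,0,-0.4],
    [-0.1,-0.249,0.002,0,-0.4],
    [-0.1,-0.249,0.002,0,-0.4]
  ]
}}

```text
time: 5.1
ee_pos: [0.5434, -0.3336, 0.1874]
tcp_rot: [173.1, 89.8, 169.0]
wrist_force: [-0.4, 0.0, -2.2]
opening: 0.0354
```

```bash
python3 - <<'E'
from h import *
from workcell import cams
c=cams.camera("scene"); cv2.imwrite("pics/s1.png",cv2.resize(c["frame"][100:360,20:420],None,fx=1.9,fy=1.9))
c=cams.camera("top"); np.savez("top1.npz",**c)
E
python3 st.py
```

```text
t 5.2 q [-31.3  16.7  18.8  92.2  -0.  -27.3] ee [ 543.9 -330.9  187.6] board [  21.4 -320.6] jaw 86.03 open 35.7 F [-1.   1.7 -1.4]
```

View pics/s1.png

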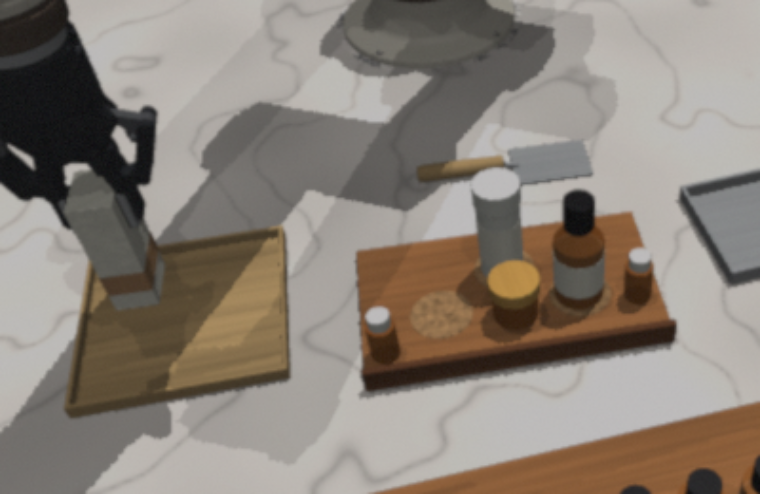

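The carton hangs straight in the gripper over the side tray at about (110,250) in the crop. The jar, tub, bottle and vials are untouched, and the bare pad shows at (442,315).

{"method": "apply_moves", "body": {
  "commands": [
    [0.02,0,0,0,-0.4],
    [0.05,0,0,0,-0.4],
    [0.08,0,0,0,-0.4],
    [0.095,0,0,0,-0.4],
    [0.102,0,0,0,-0.4],
    [0.107,0,0,0,-0.4],
    [0.108,0,0,0,-0.4],
    [0.108,0,0,0,-0.4]
  ]
}}

```text
time: 6.0
ee_pos: [0.5441, -0.331, 0.0807]
tcp_rot: [163.0, 89.9, 159.0]
wrist_force: [1.1, -0.5, -1.1]
opening: 0.0361
```

```bash
python3 st.py
```

```text
t 6.0 q [-31.3  16.6   6.9  80.3  -0.  -27.3] ee [ 544.1 -331.    80.7] board [  21.6 -320.6] jaw 86.03 open 36.1 F [ 1.1 -0.5 -1.1]
```

{"method": "apply_moves", "body": {
  "commands": [
    [0.001,0,0,0,-0.4],
    [0.0015,0,0,0,-0.4],
    [0.002,0,0,0,-0.4],
    [0.002,0,0,0,-0.4]
  ]
}}

```text
time: 6.4
ee_pos: [0.5443, -0.3312, 0.0794]
tcp_rot: [173.6, 89.9, 169.6]
wrist_force: [-0.3, -0.6, 2.3]
opening: 0.0356
```

{"method": "apply_moves", "body": {
  "commands": [
    [0,0,0,0,0.3],
    [0,0,0,0,0.3],
    [0,0,0,0,0.3],
    [0,0,0,0,0.3],
    [-0.02,0,0,0,0.5],
    [-0.06,0,0,0,0.5],
    [-0.1,0,0,0,0.5],
    [-0.12,0.03,-0.005,0,0.5],
    [-0.12,0.07,-0.012,0,0.5],
    [-0.12,0.11,-0.019,0,0.5],
    [-0.12,0.15,-0.026,0,0.5],
    [-0.12,0.19,-0.033,0,0.5]
  ]
}}

```text
time: 7.6
ee_pos: [0.5242, -0.1379, 0.1994]
tcp_rot: [169.4, 90.0, 165.4]
wrist_force: [0.2, 0.6, -0.2]
opening: 0.0644
```

```bash
python3 - <<'E'
from h import *
from workcell import cams
c=cams.camera("top"); np.savez("top2.npz",**c); w=cloud(c)
print(w[285,495]*1000)
for m,r,s in blobs(w[200:380,230:560],.11,.128): print((m*1000).round(1),np.round(r[0],1),np.round(r[1],1),round(r[2],1),s)
E
python3 st.py
```

```text
[ 518.46365466 -101.50554436  679.5591563 ]
[511.6  -9.  126.3] [511.6  -8.4] [44.4 44.5] 0.0 [ 98  63  26  26 419]
t 7.65 q [-14.3   3.2   4.7  91.6   0.1 -10.5] ee [ 523.7 -133.3  200. ] board [ -12.5 -124.9] jaw 86.15 open 64.2 F [4.  2.7 1.8]
```

{"method": "apply_moves", "body": {
  "commands": [
    [0,0.045,-0.008,0,0.5],
    [0,0.085,-0.015,0,0.5],
    [0,0.124,-0.021,0,0.5],
    [0,0.124,-0.021,0,0.5],
    [0,0.124,-0.021,0,0.5],
    [0.03,0.124,-0.021,0,0.5],
    [0.05,0.124,-0.021,0,0.5],
    [0.05,0.124,-0.021,0,0.5]
  ]
}}

```text
time: 8.45
ee_pos: [0.5099, -0.0093, 0.1476]
tcp_rot: [161.7, 89.7, 157.7]
wrist_force: [-0.1, 0.4, -0.4]
opening: 0.064
```

```bash
python3 st.py
python3 - <<'E'
from h import *
from workcell import cams
c=cams.camera("top"); np.savez("top3.npz",**c); w=cloud(c)
for m,r,s in blobs(w[200:380,230:560],.11,.125): print((m*1000).round(1),np.round(r[0],1),np.round(r[1],1),round(r[2],1),s)
E
```

```text
t 8.45 q [-1.1 -1.1 -5.4 86.   0.1  2.8] ee [509.9  -9.3 147.6] board [-35.   -2.1] jaw 86.07 open 64.0 F [-0.1  0.4 -0.4]
[ 544.3 -330.1  118.6] [ 544.  -331.1] [37.4 49.7] 86.4 [279  43  24  29 608]
```

{"method": "apply_moves", "body": {
  "commands": [
    [0.02,0.001,0.0015,0,0.5],
    [0.045,0.001,0.0015,0,0.5],
    [0.0565,0.001,0.0015,0,0.5],
    [0.0565,0.001,0.0015,0,0.5],
    [0.0565,0.001,0.0015,0,-0.1],
    [0.0565,0.001,0.0015,0,-0.1],
    [0.0565,0.001,0.0015,0,-0.1],
    [0.0565,0.001,0.0015,0,-0.1],
    [0.0565,0.001,0.0015,0,-0.1]
  ]
}}

```text
time: 9.4
ee_pos: [0.5128, -0.0083, 0.0946]
tcp_rot: [103.6, 89.9, 99.7]
wrist_force: [-0.0, -0.5, 6.6]
opening: 0.0459
```

```bash
python3 st.py
```

```text
t 9.4 q [ -1.   -0.5 -10.7  79.8   0.1   3. ] ee [512.8  -8.3  94.6] board [-32.1  -0.9] jaw 86.07 open 45.9 F [-0.  -0.5  6.6]
```

{"method": "apply_moves", "body": {
  "commands": [
    [-0.01,0,0,0,-0.1],
    [-0.04,0,0,0,-0.1],
    [-0.08,0,-0.005,0,-0.1],
    [-0.115,-0.01,-0.01,0,-0.1],
    [-0.12,-0.05,-0.01,0,-0.1],
    [-0.12,-0.09,-0.01,0,-0.1],
    [-0.12,-0.13,-0.01,0,-0.1],
    [-0.12,-0.17,-0.01,0,-0.1],
    [-0.12,-0.21,-0.01,0,-0.1],
    [-0.12,-0.25,-0.01,0,-0.1],
    [-0.12,-0.28,-0.01,0,-0.1],
    [-0.12,-0.3,-0.01,0,-0.1]
  ]
}}

```text
time: 10.6
ee_pos: [0.4817, -0.3092, 0.2146]
tcp_rot: [103.3, 89.9, 99.3]
wrist_force: [0.0, 0.1, -1.7]
opening: 0.0461
```

```bash
python3 st.py
```

```text
t 10.6 q [-32.7   7.8  11.3  93.6   0.1 -28.7] ee [ 481.7 -309.2  214.6] board [ -42.1 -303.2] jaw 85.98 open 46.1 F [ 0.   0.1 -1.7]
```

{"method": "apply_moves", "body": {
  "commands": [
    [0,-0.015,0,0,-0.1],
    [0.02,-0.018,0,0,-0.1],
    [0.06,-0.018,0,0,-0.1],
    [0.095,-0.018,0,0,-0.1],
    [0.115,-0.018,0,0,-0.1],
    [0.123,-0.018,0,0,-0.1],
    [0.125,-0.018,0,0,-0.1],
    [0.127,-0.018,0,0,-0.1],
    [0.127,-0.018,0,0,-0.1]
  ]
}}

```text
time: 11.5
ee_pos: [0.481, -0.3272, 0.0888]
tcp_rot: [28.0, 89.9, 24.0]
wrist_force: [-0.0, -0.4, -1.0]
opening: 0.0457
```

{"method": "apply_moves", "body": {
  "commands": [
    [0.001,0,0,0,-0.1],
    [0.002,0,0,0,-0.1],
    [0.003,0,0,0,-0.1],
    [0.003,0,0,0,-0.1]
  ]
}}

```text
time: 11.9
ee_pos: [0.4814, -0.3274, 0.0866]
tcp_rot: [2.0, 89.9, -2.1]
wrist_force: [0.7, 0.5, 3.6]
opening: 0.0462
```

{"method": "apply_moves", "body": {
  "commands": [
    [0,0,0,0,0.35],
    [0,0,0,0,0.35],
    [0,0,0,0,0.35],
    [-0.02,0,0,0,0.35],
    [-0.06,0,0,0,0.35],
    [-0.1,0,0,0,0.2],
    [-0.12,0.03,0.004,0,0.2],
    [-0.12,0.075,0.01,0,0.2],
    [-0.12,0.12,0.017,0,0.2],
    [-0.12,0.165,0.024,0,0.2],
    [-0.12,0.21,0.03,0,0.2],
    [-0.12,0.255,0.037,0,0.2]
  ]
}}

```text
time: 13.1
ee_pos: [0.5358, -0.0738, 0.2068]
tcp_rot: [0.3, 89.8, -3.7]
wrist_force: [0.6, -0.6, 0.8]
opening: 0.051
```

{"method": "apply_moves", "body": {
  "commands": [
    [0,0.05,0.008,0,0.2],
    [0,0.1,0.015,0,0.2],
    [0,0.12,0.02,0,0.2],
    [0,0.12,0.02,0,0.2]
  ]
}}

```text
time: 13.5
ee_pos: [0.5645, 0.0474, 0.2063]
tcp_rot: [8.8, 89.9, 5.0]
wrist_force: [0.1, 0.1, 0.4]
opening: 0.0508
```

```bash
python3 st.py
python3 - <<'E'
from h import *
from workcell import cams
c=cams.camera("top"); np.savez("top4.npz",**c); w=cloud(c)
for m,r,s in blobs(w[200:380,230:560],.11,.125): print((m*1000).round(1),np.round(r[0],1),np.round(r[1],1),round(r[2],1),s)
E
```

```text
t 13.5 q [ 4.8  6.7  9.1 92.3  0.   8.6] ee [564.5  47.4 206.3] board [15.6 58.2] jaw 86.2 open 50.8 F [0.1 0.1 0.4]
[ 544.3 -330.1  118.5] [ 544.  -331.6] [37.8 49.9] 85.6 [279  43  24  29 611]
[ 480.4 -326.1  118.5] [ 480.4 -327.3] [46.4 45.9] 78.6 [275  80  28  27 577]
```

{"method": "apply_moves", "body": {
  "commands": [
    [0.01,0.0105,0,0.002,0.2],
    [0.04,0.0105,0,0.002,0.2],
    [0.06,0.0105,0,0.002,0.2],
    [0.06,0.0105,0,0.002,0.2],
    [0.085,0.0105,0,0.002,0.2],
    [0.104,0.0105,0,0.002,0.2],
    [0.104,0.0105,0,0.002,0.2],
    [0.104,0.0105,0,0.002,-0.6],
    [0.104,0.0105,0,0.002,-0.6],
    [0.104,0.0105,0,0.002,-0.6],
    [0.104,0.0105,0,0.002,-0.6],
    [0.104,0.0105,0,0.002,-0.6]
  ]
}}

```text
time: 14.75
ee_pos: [0.5659, 0.0562, 0.104]
tcp_rot: [-0.8, 89.7, -4.8]
wrist_force: [0.2, -0.3, 7.1]
opening: 0.0289
```

```bash
python3 st.py
```

```text
t 14.75 q [ 5.7  6.6 -2.2 80.9 -0.   9.7] ee [565.9  56.2 104. ] board [16.3 67.1] jaw 86.02 open 28.9 F [ 0.2 -0.3  7.1]
```

{"method": "apply_moves", "body": {
  "commands": [
    [-0.01,0,0,0,-0.6],
    [-0.04,0,0,0,-0.6],
    [-0.08,0,0,0,-0.6],
    [-0.12,0,0,0,-0.6],
    [-0.13,-0.03,-0.01,0,-0.6],
    [-0.13,-0.065,-0.022,0,-0.6],
    [-0.13,-0.105,-0.034,0,-0.6],
    [-0.13,-0.145,-0.046,0,-0.6],
    [-0.13,-0.185,-0.058,0,-0.6],
    [-0.13,-0.225,-0.07,0,-0.6],
    [-0.13,-0.265,-0.082,0,-0.6],
    [-0.13,-0.305,-0.094,0,-0.6]
  ]
}}

```text
time: 15.95
ee_pos: [0.4494, -0.2429, 0.2344]
tcp_rot: [-2.6, 89.7, -6.6]
wrist_force: [1.3, -0.1, -1.4]
opening: 0.029
```

{"method": "apply_moves", "body": {
  "commands": [
    [0,-0.035,-0.008,0,-0.6],
    [0,-0.06,-0.015,0,-0.6],
    [0,-0.08,-0.02,0,-0.6],
    [0,-0.08,-0.02,0,-0.6],
    [0,-0.08,-0.02,0,-0.6]
  ]
}}

```text
time: 16.45
ee_pos: [0.4238, -0.3213, 0.2346]
tcp_rot: [1.0, 89.7, -3.0]
wrist_force: [0.3, 0.5, -1.9]
opening: 0.0289
```

```bash
python3 st.py
```

```text
t 16.45 q [-37.3   2.3   7.6  95.1   0.2 -33.2] ee [ 423.8 -321.3  234.6] board [ -99.1 -319.4] jaw 85.97 open 28.9 F [ 0.3  0.5 -1.9]
```

{"method": "apply_moves", "body": {
  "commands": [
    [0.02,-0.003,-0.002,0,-0.6],
    [0.06,-0.003,-0.002,0,-0.6],
    [0.1,-0.003,-0.002,0,-0.6],
    [0.123,-0.003,-0.002,0,-0.6],
    [0.132,-0.003,-0.002,0,-0.6],
    [0.135,-0.003,-0.002,0,-0.6],
    [0.137,-0.003,-0.002,0,-0.6],
    [0.138,-0.003,-0.002,0,-0.6],
    [0.139,-0.003,-0.002,0,-0.6]
  ]
}}

```text
time: 17.35
ee_pos: [0.4228, -0.3245, 0.0967]
tcp_rot: [-7.4, 89.6, -11.5]
wrist_force: [-0.6, 0.8, -1.6]
opening: 0.029
```

{"method": "apply_moves", "body": {
  "commands": [
    [0.001,0,0,0,-0.6],
    [0.0015,0,0,0,-0.6],
    [0.0025,0,0,0,-0.6],
    [0.0025,0,0,0,-0.6]
  ]
}}

```text
time: 17.75
ee_pos: [0.4234, -0.3248, 0.0959]
tcp_rot: [-11.8, 89.5, -15.8]
wrist_force: [-0.8, 2.1, 8.3]
opening: 0.0286
```

{"method": "apply_moves", "body": {
  "commands": [
    [0,0,0,0,0.1],
    [0,0,0,0,0.1],
    [0,0,0,0,0.1],
    [0,0,0,0,0.1],
    [-0.02,0,0,0,0.2],
    [-0.06,0,0,0,0.2],
    [-0.1,0,0,0,0.4],
    [-0.11,0.03,0.012,0,0.4],
    [-0.11,0.075,0.03,0,0.5],
    [-0.11,0.12,0.048,0,0.5],
    [-0.11,0.165,0.066,0,0.5],
    [-0.11,0.21,0.084,0,0.5]
  ]
}}

```text
time: 18.95
ee_pos: [0.5216, -0.1192, 0.2063]
tcp_rot: [-12.2, 89.5, -16.3]
wrist_force: [0.6, -0.2, 0.2]
opening: 0.0641
```

{"method": "apply_moves", "body": {
  "commands": [
    [0,0.04,0.016,0,0.5],
    [0,0.085,0.034,0,0.5],
    [0,0.1,0.04,0,0.5],
    [0,0.1,0.04,0,0.5]
  ]
}}

```text
time: 19.35
ee_pos: [0.569, -0.0203, 0.2058]
tcp_rot: [-12.9, 89.5, -16.8]
wrist_force: [-0.9, -0.7, -0.3]
opening: 0.064
```

```bash
python3 st.py
python3 - <<'E'
from h import *
from workcell import cams
c=cams.camera("top"); np.savez("top5.npz",**c); w=cloud(c)
for m,r,s in blobs(w[200:380,230:560],.11,.135): print((m*1000).round(1),np.round(r[0],1),np.round(r[1],1),round(r[2],1),s)
c=cams.camera("scene"); cv2.imwrite("pics/s2.png",cv2.resize(c["frame"][100:360,20:420],None,fx=1.9,fy=1.9))
E
```

```text
t 19.35 q [-2.   6.7  9.1 91.9 -0.1  1.9] ee [569.  -20.3 205.8] board [24.8 -9. ] jaw 86.13 open 64.0 F [-0.9 -0.7 -0.3]
[ 544.2 -329.9  118.5] [ 544.1 -331.6] [38.4 49.9] 86.2 [279  43  24  29 612]
[ 480.4 -326.1  118.6] [ 480.3 -326.9] [45.5 46.2] 12.5 [275  80  28  27 573]
[ 424.3 -321.1  126.5] [ 423.6 -322.6] [29.4 29. ] 37.7 [278 117  21  18 285]
```

View pics/s2.png

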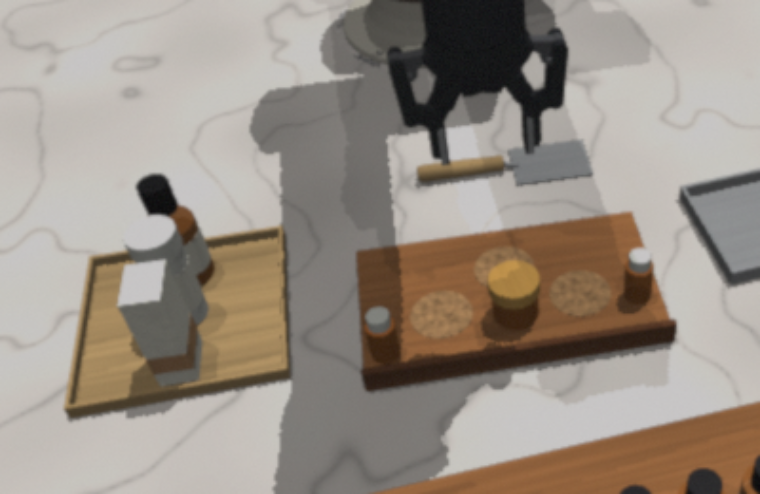

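All three stand upright in the side tray, and the jar is still on bare wood at (514,290) in the crop. The three pads are bare and the vials are untouched.

{"method": "apply_moves", "body": {
  "commands": [
    [0.02,0.011,0.007,0,0.5],
    [0.06,0.011,0.007,0,0.5],
    [0.1,0.011,0.007,0,0.5],
    [0.12,0.011,0.007,0,0.5],
    [0.12,0.011,0.007,0,0.5]
  ]
}}

```text
time: 19.95
ee_pos: [0.5747, -0.0142, 0.0832]
tcp_rot: [-43.3, 89.8, -47.4]
wrist_force: [0.5, 0.1, -0.7]
opening: 0.0643
```

```bash
python3 st.py
```

```text
t 19.95 q [-1.3  7.9 -3.2 78.8 -0.2  2.8] ee [574.7 -14.2  83.2] board [30.  -2.5] jaw 85.86 open 64.3 F [ 0.5  0.1 -0.7]
```

{"method": "apply_moves", "body": {
  "commands": [
    [0,0.0045,0.0015,0,0.5],
    [0,0.0045,0.0015,0,0.5],
    [0,0.0045,0.0015,0,0.5]
  ]
}}

```text
time: 20.25
ee_pos: [0.5772, -0.0101, 0.0847]
tcp_rot: [-27.7, 89.7, -31.9]
wrist_force: [-0.1, 0.6, -0.3]
opening: 0.0638
```

```bash
python3 st.py
```

```text
t 20.25 q [-0.9  8.  -2.8 78.9 -0.2  3.2] ee [577.2 -10.1  84.7] board [32.3  1.8] jaw 85.84 open 63.8 F [-0.1  0.6 -0.3]
```

Aligned. Descend and grip.

{"method": "apply_moves", "body": {
  "commands": [
    [0.02,0,-0.0005,-0.002,0.5],
    [0.045,0,-0.0005,-0.002,0.5],
    [0.055,0,-0.0005,-0.002,0.5],
    [0.057,0,-0.0005,-0.002,0.5],
    [0.057,0,-0.0005,-0.002,0.5],
    [0.057,0,-0.0005,-0.002,0],
    [0.057,0,-0.0005,-0.002,0],
    [0.057,0,-0.0005,-0.002,0],
    [0.057,0,-0.0005,-0.002,0],
    [0.057,0,-0.0005,-0.002,0]
  ]
}}

```text
time: 21.25
ee_pos: [0.5779, -0.0101, 0.0294]
tcp_rot: [-18.1, 89.5, -22.1]
wrist_force: [-0.2, -0.1, 6.4]
opening: 0.0486
```

```bash
python3 st.py
```

```text
t 21.25 q [-0.9  9.3 -7.6 72.7 -0.2  3.1] ee [577.9 -10.1  29.4] board [33.   1.8] jaw 85.96 open 48.6 F [-0.2 -0.1  6.4]
```

{"method": "apply_moves", "body": {
  "commands": [
    [-0.01,0,0,0,0],
    [-0.04,0,0,0,0],
    [-0.08,0,0,0,0],
    [-0.11,0.01,-0.003,0,0],
    [-0.12,0.04,-0.012,0,0],
    [-0.12,0.08,-0.024,0,0],
    [-0.12,0.12,-0.036,0,0],
    [-0.12,0.16,-0.048,0,0],
    [-0.12,0.2,-0.06,0,0],
    [-0.12,0.235,-0.07,0,0],
    [-0.12,0.26,-0.077,0,0],
    [-0.12,0.271,-0.08,0,0]
  ]
}}

```text
time: 22.45
ee_pos: [0.5156, 0.2683, 0.1487]
tcp_rot: [-14.6, 89.5, -18.5]
wrist_force: [-0.6, -0.4, -1.9]
opening: 0.0489
```

{"method": "apply_moves", "body": {
  "commands": [
    [0,0,0,0,0],
    [0,0,0,0,0]
  ]
}}

```text
time: 22.65
ee_pos: [0.5158, 0.2678, 0.1491]
tcp_rot: [-15.1, 89.5, -19.0]
wrist_force: [-1.2, -0.5, -1.0]
opening: 0.049
```

```bash
python3 st.py
python3 - <<'E'
from h import *
from workcell import cams
c=cams.camera("scene"); cv2.imwrite("pics/s3.png",cv2.resize(c["frame"][100:300,200:540],None,fx=2.3,fy=2.3))
E
```

```text
t 22.65 q [27.6  8.   4.3 85.9 -0.4 31.5] ee [515.8 267.8 149.1] board [-48.4 274.7] jaw 86.1 open 49.0 F [-1.2 -0.5 -1. ]
```

View pics/s3.png

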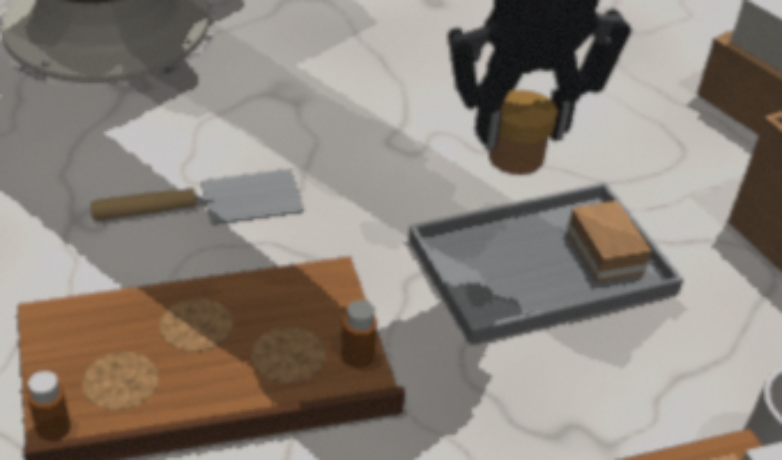

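The jar is held upright above the free half of the order tray, at (520,130) in the crop, with the box undisturbed at (610,240).

{"method": "apply_moves", "body": {
  "commands": [
    [0.02,0,0,0,0],
    [0.055,0,0,0,0],
    [0.09,0,0,0,0],
    [0.112,0,0,0,0],
    [0.121,0,0,0,0],
    [0.125,0,0,0,0],
    [0.127,0,0,0,0],
    [0.128,0,0,0,0],
    [0.129,0,0,0,0],
    [0.129,0,0,0,0]
  ]
}}

```text
time: 23.7
ee_pos: [0.5178, 0.2673, 0.0214]
tcp_rot: [-8.0, 89.4, -11.9]
wrist_force: [0.0, -0.8, 4.4]
opening: 0.0489
```

{"method": "apply_moves", "body": {
  "commands": [
    [0,0,0,0,0.35],
    [0,0,0,0,0.35],
    [0,0,0,0,0.35],
    [0,0,0,0,0.35],
    [-0.03,0,0,0,0.35],
    [-0.07,0,0,0,0.35],
    [-0.12,0,0,0,0.35],
    [-0.16,0,0,0,0.35],
    [-0.18,0,0,0,0.35]
  ]
}}

```text
time: 24.6
ee_pos: [0.5166, 0.2681, 0.2057]
tcp_rot: [4.3, 89.2, 0.4]
wrist_force: [1.4, 0.3, 0.7]
opening: 0.0576
```

```bash
python3 st.py
python3 - <<'E'
from h import *
from workcell import cams
c=cams.camera("top"); np.savez("top6.npz",**c); w=cloud(c)
for m,r,s in blobs(w[200:380,230:560],.11,.135): print((m*1000).round(1),np.round(r[0],1),np.round(r[1],1),round(r[2],1),s)
cv2.imwrite("pics/t6.png",cv2.resize(c["frame"][200:320,255:430],None,fx=4.4,fy=4.4,interpolation=cv2.INTER_CUBIC))
E
```

```text
t 24.6 q [27.6  8.2 10.7 91.8 -0.4 31.6] ee [516.6 268.1 205.7] board [-47.6 275.1] jaw 86.06 open 57.6 F [1.4 0.3 0.7]
[ 544.3 -329.9  118.5] [ 544.  -331.4] [38.7 49.8] 86.1 [278  43  25  29 610]
[ 480.4 -326.1  118.5] [ 480.4 -326.9] [45.7 46.6] 20.8 [275  80  28  27 580]
[ 424.3 -321.   126.8] [ 423.5 -323.1] [29.1 29.1] 7.8 [278 117  21  18 283]
```

View pics/t6.png

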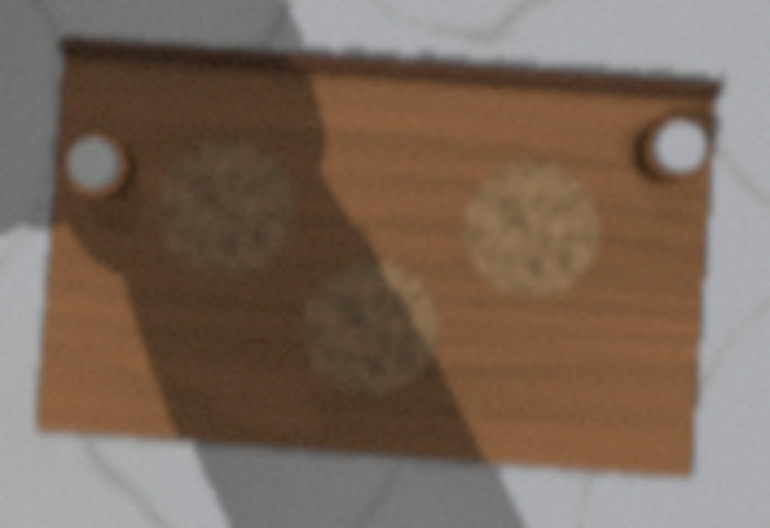

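Pads are visible in the crop at about (228,207), (371,328) and (533,228). I'll fit them for world centres.

```bash
cat >> st.py <<'E'
print("tool x (down)",R[:,0].round(4))
E
python3 st.py
python3 - <<'E'
from h import *
from scipy.optimize import minimize
c=dict(np.load("top6.npz")); f=cv2.GaussianBlur(c["frame"],(3,3),0).astype(float)
r=f[...,0]/(f[...,2]+1)
B=np.array([544.9,-9.6]);a=np.radians(-4.0);A=np.array([[np.cos(a),-np.sin(a)],[np.sin(a),np.cos(a)]])
v,u=np.mgrid[:480,:640]
K=c["camera_matrix"]; d=np.stack([(u-K[0,2])/K[0,0],(v-K[1,2])/K[1,1],np.ones_like(u)],-1)@c["R"]
C=-c["R"].T@c["t"]; s=(.012-C[2])/d[...,2]; P=((C+d*s[...,None])[...,:2]*1000-B)@A   # board coords
for nm,p in dict(near=(-32,0),left=(18,70),right=(18,-70)).items():
    m=np.hypot(*(P-p).transpose(2,0,1))<40
    rr=r[m];pp=P[m]
    # soft-disc template correlation
    def cost(x):
        q=1/(1+np.exp((np.hypot(pp[:,0]-x[0],pp[:,1]-x[1])-31)/0.8)); return -np.corrcoef(q,rr)[0,1]
    o=minimize(cost,p,method="Nelder-Mead"); print(nm,o.x.round(2),round(-o.fun,3), "world",(A@o.x+B).round(1))
w=cloud(c)
for m,rc,s in blobs(w[200:320,255:430],.045,.075): print("vial",(m*1000).round(1),np.round(rc[0],1))
E
```

```text
t 24.65 q [27.6  8.1 10.9 91.9 -0.4 31.6] ee [517.1 268.4 207.7] board [-47.2 275.3] jaw 86.05 open 57.9 F [-1.2  0.2  1.9]
tool x (down) [ 0.0166  0.0012 -0.9999]
near [-33.43   0.14] 0.979 world [511.6  -7.1]
left [17.13 69.7 ] 0.979 world [566.8  58.7]
right [ 16.77 -70.16] 0.99 world [556.7 -80.8]
vial [ 591.4 -138.4   62.1] [ 592.4 -139.9]
vial [584.4 112.4  62.4] [585.  113.5]
```

{"method": "apply_moves", "body": {
  "commands": [
    [0,-0.03,-0.003,0,0.2],
    [0,-0.075,-0.006,0,0.2],
    [0,-0.12,-0.01,0,0.2],
    [0,-0.165,-0.014,0,0.2],
    [0,-0.21,-0.018,0,0.2],
    [0,-0.255,-0.022,0,0.2],
    [0,-0.3,-0.026,0,0.2],
    [0,-0.345,-0.03,0,0.2],
    [0,-0.39,-0.034,0,0.2],
    [0,-0.435,-0.038,0,0.2],
    [0,-0.48,-0.042,0,0.2],
    [0,-0.525,-0.046,0,0.2]
  ]
}}

```text
time: 25.85
ee_pos: [0.4343, -0.254, 0.2055]
tcp_rot: [8.0, 89.0, 4.1]
wrist_force: [1.2, -0.9, -0.7]
opening: 0.051
```

{"method": "apply_moves", "body": {
  "commands": [
    [0,-0.03,-0.003,0,0.2],
    [0,-0.04,-0.004,0,0.2],
    [0,-0.04,-0.004,0,0.2]
  ]
}}

```text
time: 26.15
ee_pos: [0.4271, -0.2945, 0.2047]
tcp_rot: [10.5, 89.1, 6.4]
wrist_force: [-0.3, 0.8, 0.2]
opening: 0.0517
```

```bash
python3 st.py
```

```text
t 26.15 q [-34.9  -0.5   1.5  91.3   0.6 -30.8] ee [ 427.1 -294.5  204.7] board [ -97.6 -292.4] jaw 85.93 open 51.7 F [-0.3  0.8  0.2]
tool x (down) [ 0.0159  0.0018 -0.9999]
```

{"method": "apply_moves", "body": {
  "commands": [
    [0,-0.0305,-0.002,0,0.2],
    [0.02,-0.0305,-0.002,0,0.2],
    [0.05,-0.0305,-0.0025,0,0.2],
    [0.05,-0.0305,-0.0025,0,0.2],
    [0.05,-0.0305,-0.0025,0,0.2]
  ]
}}

```text
time: 26.65
ee_pos: [0.4235, -0.3234, 0.155]
tcp_rot: [12.9, 89.1, 8.9]
wrist_force: [0.1, -1.4, 0.1]
opening: 0.0511
```

```bash
python3 st.py
```

```text
t 26.65 q [-37.7   1.1  -2.4  85.9   0.7 -33.7] ee [ 423.5 -323.4  155. ] board [ -99.2 -321.5] jaw 86.0 open 51.1 F [ 0.1 -1.4  0.1]
tool x (down) [ 0.0155  0.0024 -0.9999]
```

{"method": "apply_moves", "body": {
  "commands": [
    [0.025,-0.001,-0.0005,0,0.2],
    [0.05,-0.001,-0.001,0,0.2],
    [0.059,-0.001,-0.001,0,0.2],
    [0.059,-0.001,-0.001,0,0.2],
    [0.059,-0.001,-0.001,0,-0.6],
    [0.059,-0.001,-0.001,0,-0.6],
    [0.059,-0.001,-0.001,0,-0.6],
    [0.059,-0.001,-0.001,0,-0.6],
    [0.059,-0.001,-0.001,0,-0.6]
  ]
}}

```text
time: 27.55
ee_pos: [0.4241, -0.3244, 0.098]
tcp_rot: [8.3, 89.0, 4.3]
wrist_force: [-0.1, 2.7, 7.3]
opening: 0.0289
```

```bash
python3 st.py
```

```text
t 27.55 q [-37.8   1.5  -8.3  79.4   0.7 -33.8] ee [ 424.1 -324.4   98. ] board [ -98.6 -322.5] jaw 86.01 open 28.9 F [-0.1  2.7  7.3]
tool x (down) [ 0.0179  0.0013 -0.9998]
```

{"method": "apply_moves", "body": {
  "commands": [
    [-0.01,0,0,0,-0.6],
    [-0.04,0,0,0,-0.6],
    [-0.08,0,0,0,-0.6],
    [-0.12,0,0,0,-0.6],
    [-0.13,0.03,0.008,0,-0.6],
    [-0.13,0.065,0.018,0,-0.6],
    [-0.13,0.105,0.03,0,-0.6],
    [-0.13,0.145,0.042,0,-0.6],
    [-0.13,0.185,0.054,0,-0.6],
    [-0.13,0.225,0.066,0,-0.6],
    [-0.13,0.265,0.078,0,-0.6],
    [-0.13,0.305,0.09,0,-0.6]
  ]
}}

```text
time: 28.75
ee_pos: [0.5331, -0.025, 0.2315]
tcp_rot: [7.1, 88.9, 3.2]
wrist_force: [1.5, -0.1, -1.9]
opening: 0.0293
```

{"method": "apply_moves", "body": {
  "commands": [
    [0,0.035,0.01,0,-0.6],
    [0,0.06,0.018,0,-0.6],
    [0,0.075,0.022,0,-0.6],
    [0,0.075,0.022,0,-0.6]
  ]
}}

```text
time: 29.15
ee_pos: [0.5606, 0.0496, 0.2323]
tcp_rot: [7.1, 88.9, 3.2]
wrist_force: [-0.5, -0.8, -2.1]
opening: 0.0288
```

```bash
python3 st.py
```

```text
t 29.15 q [ 5.1  5.6 10.9 94.2 -0.   9. ] ee [560.6  49.6 232.3] board [11.5 60.1] jaw 86.12 open 28.8 F [-0.5 -0.8 -2.1]
tool x (down) [ 0.0189  0.0011 -0.9998]
```

{"method": "apply_moves", "body": {
  "commands": [
    [0.01,0.008,0.0055,-0.002,-0.6],
    [0.04,0.008,0.005,-0.002,-0.6],
    [0.08,0.008,0.004,-0.002,-0.6],
    [0.108,0.008,0.0035,-0.002,-0.6],
    [0.118,0.008,0.0035,-0.002,-0.6],
    [0.121,0.008,0.0035,-0.002,-0.6],
    [0.121,0.008,0.0035,-0.002,-0.6]
  ]
}}

```text
time: 29.85
ee_pos: [0.5673, 0.0571, 0.1123]
tcp_rot: [6.9, 88.9, 3.1]
wrist_force: [-0.5, 0.1, -2.6]
opening: 0.0288
```

```bash
python3 st.py
```

```text
t 29.85 q [ 5.8  5.8 -2.1 80.9 -0.1  9.6] ee [567.3  57.1 112.3] board [17.7 68.1] jaw 86.2 open 28.8 F [-0.5  0.1 -2.6]
tool x (down) [ 0.02    0.0011 -0.9998]
```

{"method": "apply_moves", "body": {
  "commands": [
    [0.003,0,-0.0005,0,-0.6],
    [0.005,0,-0.0005,0,-0.6],
    [0.006,0,-0.0005,0,-0.6],
    [0.0065,0,-0.0005,0,-0.6],
    [0.007,0,-0.0005,0,-0.6]
  ]
}}

```text
time: 30.35
ee_pos: [0.5673, 0.0572, 0.106]
tcp_rot: [7.3, 88.8, 3.5]
wrist_force: [-0.2, 0.0, 4.8]
opening: 0.0285
```

{"method": "apply_moves", "body": {
  "commands": [
    [0,0,0,0,0.1],
    [0,0,0,0,0.1],
    [0,0,0,0,0.1],
    [0,0,0,0,0.1],
    [-0.02,0,0,0,0.1],
    [-0.06,0,0,0,0.1],
    [-0.1,0,0,0,0.5],
    [-0.1,-0.03,-0.005,0,0.5],
    [-0.1,-0.075,-0.012,0,0.5],
    [-0.1,-0.12,-0.019,0,0.5],
    [-0.1,-0.165,-0.025,0,0.5],
    [-0.1,-0.21,-0.032,0,0.5]
  ]
}}

```text
time: 31.55
ee_pos: [0.5188, -0.1519, 0.2049]
tcp_rot: [6.8, 88.8, 3.0]
wrist_force: [1.5, -0.2, 0.1]
opening: 0.064
```

{"method": "apply_moves", "body": {
  "commands": [
    [0,-0.045,-0.006,0,0.5],
    [0,-0.09,-0.012,0,0.5],
    [0,-0.135,-0.019,0,0.5],
    [0,-0.17,-0.024,0,0.5],
    [0,-0.185,-0.026,0,0.5],
    [0,-0.185,-0.026,0,0.5]
  ]
}}

```text
time: 32.15
ee_pos: [0.4801, -0.3362, 0.2034]
tcp_rot: [7.9, 88.8, 4.0]
wrist_force: [-0.8, 1.3, 0.3]
opening: 0.064
```

```bash
python3 st.py
python3 - <<'E'
from h import *
from workcell import cams
c=cams.camera("top"); np.savez("top7.npz",**c); w=cloud(c)
B=np.array([544.9,-9.6]);a=np.radians(-4.0);A=np.array([[np.cos(a),-np.sin(a)],[np.sin(a),np.cos(a)]])
for m,r,s in blobs(w[200:380,230:560],.115,.15): print((m*1000).round(1),np.round(r[0],1),np.round(r[1],1),round(r[2],1),s,((np.array(m[:2])*1000-B)@A).round(1),((np.array(r[0])-B)@A).round(1))
E
```

```text
t 32.15 q [-35.4   8.5  10.8  91.4   0.8 -31.4] ee [ 480.1 -336.2  203.4] board [ -41.9 -330.4] jaw 86.08 open 64.0 F [-0.8  1.3  0.3]
tool x (down) [ 0.021   0.0015 -0.9998]
[566.5  57.2 136.4] [566.8  57.3] [29.1 27.5] 45.4 [ 65  36  17  17 219] [16.9 68.2] [17.1 68.3]
[ 544.2 -330.8  118.8] [ 544.3 -331.4] [37.3 50. ] 85.1 [280  43  23  29 571] [  21.7 -320.5] [  21.8 -321.1]
[ 483.5 -320.5  118.8] [ 482.7 -322.8] [36.7 46. ] 60.7 [276  80  26  27 342] [ -39.6 -314.4] [ -40.3 -316.8]
```

{"method": "apply_moves", "body": {
  "commands": [
    [0.01,0.009,0,0,0.5],
    [0.04,0.009,-0.0005,0,0.5],
    [0.06,0.009,-0.001,0,0.5],
    [0.06,0.009,-0.001,0,0.5],
    [0.09,0.009,-0.0015,0,0.5],
    [0.117,0.009,-0.0015,0,0.5],
    [0.117,0.009,-0.0015,0,0.5],
    [0.117,0.009,-0.0015,0,-0.1],
    [0.117,0.009,-0.0015,0,-0.1],
    [0.117,0.009,-0.0015,0,-0.1],
    [0.117,0.009,-0.0015,0,-0.1],
    [0.117,0.009,-0.0015,0,-0.1]
  ]
}}

```text
time: 33.4
ee_pos: [0.483, -0.3261, 0.0887]
tcp_rot: [4.7, 88.6, 0.8]
wrist_force: [-0.3, 0.4, 6.5]
opening: 0.0457
```

```bash
python3 st.py
```

```text
t 33.4 q [-34.4   7.9  -2.5  78.5   0.8 -30.5] ee [ 483.  -326.1   88.7] board [ -39.7 -320. ] jaw 86.15 open 45.7 F [-0.3  0.4  6.5]
tool x (down) [ 2.410e-02  4.000e-04 -9.997e-01]
```

{"method": "apply_moves", "body": {
  "commands": [
    [-0.01,0,-0.002,0,-0.1],
    [-0.04,0,-0.004,0,-0.1],
    [-0.08,0,-0.003,0,-0.1],
    [-0.115,0.01,0,0,-0.1],
    [-0.12,0.05,0.002,0,-0.1],
    [-0.12,0.09,0.004,0,-0.1],
    [-0.12,0.13,0.008,0,-0.1],
    [-0.12,0.17,0.012,0,-0.1],
    [-0.12,0.21,0.012,0,-0.1],
    [-0.12,0.25,0.012,0,-0.1],
    [-0.12,0.28,0.012,0,-0.1],
    [-0.12,0.3,0.012,0,-0.1]
  ]
}}

```text
time: 34.6
ee_pos: [0.5121, -0.0257, 0.2107]
tcp_rot: [4.9, 88.6, 1.2]
wrist_force: [0.1, -0.5, -0.9]
opening: 0.0458
```

```bash
python3 st.py
```

```text
t 34.6 q [-2.9 -2.   0.7 91.2  0.1  0.8] ee [512.1 -25.7 210.7] board [-31.6 -18.3] jaw 86.23 open 45.8 F [ 0.1 -0.5 -0.9]
tool x (down) [ 2.510e-02  5.000e-04 -9.997e-01]
```

{"method": "apply_moves", "body": {
  "commands": [
    [0,0.0185,0.001,0,-0.1],
    [0.03,0.0185,0,0,-0.1],
    [0.07,0.0185,-0.001,0,-0.1],
    [0.095,0.0185,-0.0015,0,-0.1],
    [0.106,0.0185,-0.002,0,-0.1],
    [0.11,0.0185,-0.002,0,-0.1],
    [0.11,0.0185,-0.002,0,-0.1]
  ]
}}

```text
time: 35.3
ee_pos: [0.5144, -0.0071, 0.1018]
tcp_rot: [4.9, 88.5, 1.2]
wrist_force: [0.1, 0.6, -1.9]
opening: 0.0458
```

```bash
python3 st.py
```

```text
t 35.3 q [ -0.8  -2.  -11.4  79.1   0.1   3. ] ee [514.4  -7.1 101.8] board [-30.6   0.4] jaw 86.22 open 45.8 F [ 0.1  0.6 -1.9]
tool x (down) [ 2.610e-02  5.000e-04 -9.997e-01]
```

{"method": "apply_moves", "body": {
  "commands": [
    [0.003,0,0,0,-0.1],
    [0.0045,0,0,0,-0.1],
    [0.0055,0,0,0,-0.1],
    [0.0065,0,0,0,-0.1],
    [0.0065,0,0,0,-0.1]
  ]
}}

```text
time: 35.8
ee_pos: [0.5154, -0.0072, 0.0967]
tcp_rot: [4.5, 88.4, 0.7]
wrist_force: [-0.1, 0.4, 6.7]
opening: 0.0459
```

{"method": "apply_moves", "body": {
  "commands": [
    [0,0,0,0,0.35],
    [0,0,0,0,0.35],
    [0,0,0,0,0.35],
    [0,0,0,0,0.35],
    [-0.02,0,0,0,0.35],
    [-0.06,0,0,0,0.35],
    [-0.1,0,0,0,0.4],
    [-0.11,-0.03,0.005,0.003,0.4],
    [-0.11,-0.075,0.012,0.003,0.4],
    [-0.11,-0.12,0.02,0.003,0.4],
    [-0.11,-0.165,0.028,0.003,0.4],
    [-0.11,-0.21,0.036,0.003,0.4]
  ]
}}

```text
time: 37.0
ee_pos: [0.5342, -0.221, 0.2072]
tcp_rot: [4.6, 88.4, 0.6]
wrist_force: [0.3, 1.4, -0.2]
opening: 0.06
```

{"method": "apply_moves", "body": {
  "commands": [
    [0,-0.04,0.007,0,0.4],
    [0,-0.08,0.013,0,0.4],
    [0,-0.11,0.018,0,0.4],
    [0,-0.115,0.019,0,0.4],
    [0,-0.115,0.019,0,0.4]
  ]
}}

```text
time: 37.5
ee_pos: [0.545, -0.3377, 0.2068]
tcp_rot: [6.1, 88.4, 2.1]
wrist_force: [-0.2, 0.4, 0.7]
opening: 0.0599
```

```bash
python3 st.py
cat > tops.py <<'E'
from h import *
from workcell import cams
c=cams.camera("top"); w=cloud(c)
B=np.array([544.9,-9.6]);a=np.radians(-4.0);A=np.array([[np.cos(a),-np.sin(a)],[np.sin(a),np.cos(a)]])
for lo,hi in ((.1145,.125),(.1215,.15),(.045,.075)):
  print(lo)
  for m,r,s in blobs(w[200:380,130:560],lo,hi):
    if s[4]>90: print((m*1000).round(1),np.round(r[1],1),round(r[2],1),s[4],((np.array(m[:2])*1000-B)@A).round(1),((np.array(r[0])-B)@A).round(1))
E
python3 tops.py
```

```text
t 37.5 q [-32.2  16.1  20.1  92.7   0.9 -28.1] ee [ 545.  -337.7  206.8] board [  23.  -327.3] jaw 85.97 open 59.9 F [-0.2  0.4  0.7]
tool x (down) [ 0.0277  0.001  -0.9996]
0.1145
[ 541.5 -326.6  118.7] [37.8 49.8] 86.2 406 [  18.7 -316.4] [  21.7 -320.9]
0.1215
[566.8  57.3 136.6] [28.9 27.5] 45.4 220 [17.1 68.3] [17.2 68.3]
[513.5  -9.6 126.8] [44.6 44.4] 90.0 531 [-31.3  -2.2] [-31.4  -2.8]
0.045
[ 591.3 -138.2   61.8] [26.9 27. ] 64.6 173 [  55.3 -125.1] [  56.  -126.6]
[584.4 112.5  62.5] [25.4 25.2] 89.9 163 [ 30.9 124.6] [ 31.5 125.7]
[ 544.9 -313.8   59.7] [ 2.9 49.9] 87.0 142 [  21.2 -303.5] [  21.6 -303.6]
[516.2 265.7  53.5] [48.3 48.3] 0.7 536 [-47.8 272.6] [-48.5 272.9]
```

{"method": "apply_moves", "body": {
  "commands": [
    [0.01,0.0065,-0.0015,0,0.4],
    [0.04,0.0065,-0.0025,0,0.4],
    [0.07,0.0065,-0.0035,0,0.4],
    [0.07,0.0065,-0.0035,0,0.4],
    [0.1,0.0065,-0.0045,0,0.4],
    [0.127,0.0065,-0.005,0,0.4],
    [0.127,0.0065,-0.005,0,0.4],
    [0.127,0.0065,-0.005,0,-0.4],
    [0.127,0.0065,-0.005,0,-0.4],
    [0.127,0.0065,-0.005,0,-0.4],
    [0.127,0.0065,-0.005,0,-0.4],
    [0.127,0.0065,-0.005,0,-0.4]
  ]
}}

```text
time: 38.75
ee_pos: [0.5451, -0.3301, 0.0828]
tcp_rot: [3.2, 88.2, -0.8]
wrist_force: [-0.1, 1.3, 6.9]
opening: 0.0359
```

```bash
python3 st.py
```

```text
t 38.75 q [-31.6  15.    5.   78.5   0.9 -27.6] ee [ 545.1 -330.1   82.8] board [  22.6 -319.8] jaw 86.03 open 35.9 F [-0.1  1.3  6.9]
tool x (down) [ 3.140e-02 -4.000e-04 -9.995e-01]
```

{"method": "apply_moves", "body": {
  "commands": [
    [-0.01,0,0,0,-0.4],
    [-0.035,0,0,0,-0.4],
    [-0.07,0,0,0,-0.4],
    [-0.1,0,0,0,-0.4],
    [-0.1,0.03,0,0,-0.4],
    [-0.1,0.07,0,0,-0.4],
    [-0.1,0.11,0,0,-0.4],
    [-0.1,0.15,0,0,-0.4],
    [-0.1,0.19,-0.001,0,-0.4],
    [-0.1,0.225,-0.002,0,-0.4],
    [-0.1,0.249,-0.002,0,-0.4],
    [-0.1,0.249,-0.002,0,-0.4]
  ]
}}

```text
time: 39.95
ee_pos: [0.5575, -0.079, 0.1846]
tcp_rot: [3.8, 88.1, -0.0]
wrist_force: [-0.3, -0.0, -1.6]
opening: 0.0354
```

```bash
python3 st.py
```

```text
t 39.95 q [-8.2  4.1  4.  88.   0.3 -4.4] ee [557.5 -79.  184.6] board [ 17.4 -68.3] jaw 86.22 open 35.4 F [-0.3 -0.  -1.6]
tool x (down) [ 0.0329 -0.     -0.9995]
```

{"method": "apply_moves", "body": {
  "commands": [
    [0.01,-0.0015,0,0.003,-0.4],
    [0.04,-0.0015,-0.001,0.003,-0.4],
    [0.07,-0.0015,-0.002,0.003,-0.4],
    [0.083,-0.0015,-0.0025,0.003,-0.4],
    [0.0885,-0.0015,-0.0025,0.003,-0.4],
    [0.0885,-0.0015,-0.0025,0.003,-0.4]
  ]
}}

```text
time: 40.55
ee_pos: [0.5578, -0.0808, 0.0962]
tcp_rot: [3.9, 88.1, -0.1]
wrist_force: [-0.1, -0.7, -1.2]
opening: 0.0358
```

```bash
python3 st.py
```

```text
t 40.55 q [-8.4  4.4 -5.5 78.3  0.3 -4.4] ee [557.8 -80.8  96.2] board [ 17.8 -70.2] jaw 86.0 open 35.8 F [-0.1 -0.7 -1.2]
tool x (down) [ 3.260e-02 -1.000e-04 -9.995e-01]
```

{"method": "apply_moves", "body": {
  "commands": [
    [0.003,0,0,0,-0.4],
    [0.0045,0,0,0,-0.4],
    [0.0055,0,0,0,-0.4],
    [0.0065,0,0,0,-0.4],
    [0.0065,0,0,0,-0.4]
  ]
}}

```text
time: 41.05
ee_pos: [0.5584, -0.0809, 0.0908]
tcp_rot: [3.3, 88.0, -0.7]
wrist_force: [-0.5, -0.9, 4.3]
opening: 0.0356
```

{"method": "apply_moves", "body": {
  "commands": [
    [0,0,0,0,0.2],
    [0,0,0,0,0.2],
    [0,0,0,0,0.2],
    [0,0,0,0,0.2],
    [-0.02,0,0,0,0.2],
    [-0.06,0,0,0,0.2],
    [-0.1,0,0,0,0.4],
    [-0.12,-0.02,-0.02,0,0.4],
    [-0.12,-0.05,-0.05,0,0.4],
    [-0.12,-0.085,-0.08,0,0.4],
    [-0.12,-0.12,-0.11,0,0.4],
    [-0.12,-0.15,-0.14,0,0.4]
  ]
}}

```text
time: 42.25
ee_pos: [0.4029, -0.2218, 0.2056]
tcp_rot: [2.8, 88.0, -1.2]
wrist_force: [1.3, -0.3, 1.2]
opening: 0.06
```

```bash
python3 st.py; python3 tops.py;  python3 - <<'E'
from h import *
from workcell import cams
c=cams.camera("scene"); cv2.imwrite("pics/s4.png",cv2.resize(c["frame"][160:310,190:510],None,fx=2.5,fy=2.5,interpolation=cv2.INTER_CUBIC)); np.savez("scene4.npz",**c)
c=cams.camera("top"); cv2.imwrite("pics/t8.png",cv2.resize(c["frame"][200:320,255:430],None,fx=4.4,fy=4.4,interpolation=cv2.INTER_CUBIC)); np.savez("top8.npz",**c)
E
```

```text
t 42.25 q [-29.4  -9.5  -6.9  90.9   0.9 -25.4] ee [ 402.9 -221.8  205.6] board [-126.9 -221.6] jaw 86.02 open 60.0 F [ 1.3 -0.3  1.2]
tool x (down) [ 3.430e-02 -7.000e-04 -9.994e-01]
0.1145
0.1215
[557.6 -82.2 126.9] [36.1 50. ] 85.7 572 [ 17.8 -71.5] [ 18.  -71.7]
[566.7  57.3 136.7] [29.  27.4] 45.0 219 [17.1 68.3] [17.2 68.4]
[513.5  -9.7 126.8] [44.5 44.4] 90.0 534 [-31.3  -2.3] [-31.4  -2.8]
0.045
[ 591.5 -138.4   62. ] [26.5 27. ] 64.6 170 [  55.4 -125.2] [  56.2 -126.6]
[584.3 112.6  62.6] [25.6 25.4] 89.6 162 [ 30.8 124.6] [ 31.5 125.5]
[516.3 265.7  53.5] [48.2 49.6] 0.2 537 [-47.8 272.6] [-48.5 272.9]
```

View pics/s4.png

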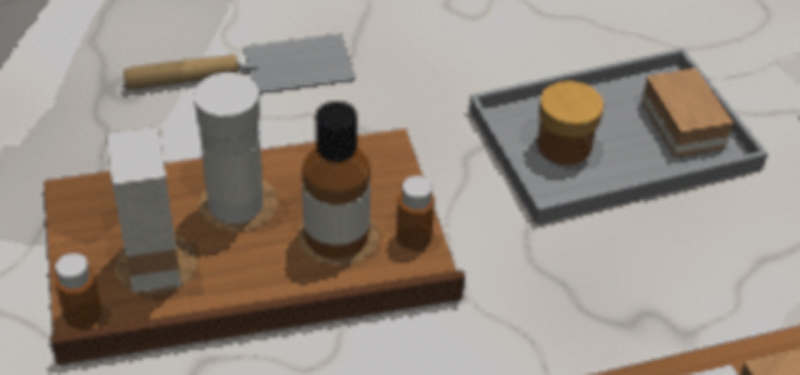

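View pics/t8.png

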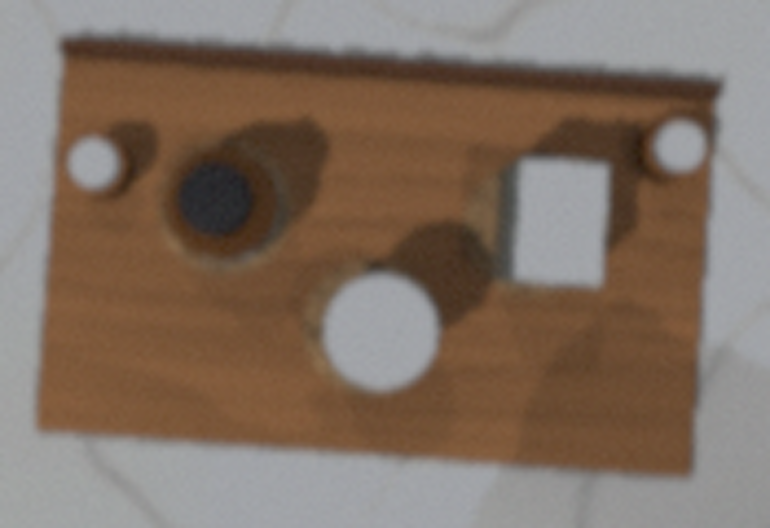

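Everything stands upright. In the scene crop the pad ring shows a bit more on the tub's right side at (275,205) than on its left, matching a ~3 mm offset. I'll cross-check with the scene camera before mending.

```bash
cat > chk.py <<'E'
from h import *
import sys
from scipy.optimize import minimize,least_squares
B=np.array([544.9,-9.6]);a=np.radians(-4.0);A=np.array([[np.cos(a),-np.sin(a)],[np.sin(a),np.cos(a)]])
def bw(w): return (w[...,:2]*1000-B)@A
c=dict(np.load(sys.argv[1]))
im=np.zeros((480,640,3),np.uint8); im[100:360,20:420]=cv2.resize(cv2.imread("pics/s2.png"),(400,260),interpolation=cv2.INTER_AREA)
f=cv2.GaussianBlur(im,(3,3),0).astype(float); r=f[...,0]/(f[...,2]+1)
v,u=np.mgrid[:480,:640];K=c["camera_matrix"]; d=np.stack([(u-K[0,2])/K[0,0],(v-K[1,2])/K[1,1],np.ones_like(u)],-1)@c["R"]
C=-c["R"].T@c["t"]; P=bw(C+d*((.012-C[2])/d[...,2])[...,None])
for nm,p in dict(near=(-32,0),left=(18,70),right=(18,-70)).items():
    m=np.hypot(*(P-p).transpose(2,0,1))<36
    if nm=="near": m&=~(P[...,0]>-5)
    rr=r[m];pp=P[m]
    def cost(x): return -np.corrcoef(1/(1+np.exp((np.hypot(pp[:,0]-x[0],pp[:,1]-x[1])-31)/0.8)),rr)[0,1]
    o=minimize(cost,p,method="Nelder-Mead"); print("pad",nm,o.x.round(2),round(-o.fun,3))
w=cloud(c); b=bw(w); z=w[...,2]
def circ(lo,hi,c0,R):
    m=(z>lo)&(z<hi)&(np.hypot(*(b-c0).transpose(2,0,1))<R+6); p=b[m]
    s=least_squares(lambda x:np.hypot(p[:,0]-x[0],p[:,1]-x[1])-R,c0,loss="soft_l1"); return s.x.round(2),len(p)
print("tub body low",circ(.025,.06,(-33,0),22),"high",circ(.065,.1,(-33,0),22))
print("bottle body",circ(.02,.08,(17,69),25))
for nm,lo,hi in (("tub top",.1245,.13),("carton top",.1245,.13),("bottle top",.134,.14)):
    for m,rc,s in blobs(w[150:320,190:400],lo,hi,60): print(nm,bw(m).round(2),((np.array(rc[0])-B)@A).round(2),np.round(rc[1],1),s[4])
E
python3 chk.py scene4.npz
```

```text
pad near [-62.63 -12.65] 0.606
pad left [18.75 69.24] 0.985
pad right [ 18.65 -70.7 ] 0.987
tub body low (array([-31.17,  -3.19]), 298) high (array([-31.36,  -3.17]), 328)
bottle body (array([17.4 , 67.38]), 582)
tub top [-29.38  -3.38] [-31.09  -3.54] [45.  46.5] 366
tub top [ 20.55 -72.7 ] [ 18.82 -72.66] [35.7 54. ] 432
carton top [-29.38  -3.38] [-31.09  -3.54] [45.  46.5] 366
carton top [ 20.55 -72.7 ] [ 18.82 -72.66] [35.7 54. ] 432
bottle top [18.67 67.17] [18.21 67.57] [27.9 29.9] 166
```

{"method": "apply_moves", "body": {
  "commands": [
    [0,0.03,0.013,0,0.5],
    [0,0.07,0.03,0,0.5],
    [0,0.11,0.048,0,0.5],
    [0,0.15,0.065,0,0.5],
    [0,0.19,0.083,0,0.5],
    [0,0.215,0.095,0,0.5],
    [0.02,0.219,0.096,0,0.5],
    [0.055,0.219,0.0945,0,0.5],
    [0.055,0.219,0.0945,0,0.5],
    [0.055,0.219,0.0945,0,0.5]
  ]
}}

```text
time: 43.4
ee_pos: [0.5149, -0.0101, 0.1549]
tcp_rot: [2.8, 88.1, -1.3]
wrist_force: [-0.2, 0.2, 0.7]
opening: 0.0641
```

```bash
python3 st.py
```

```text
t 43.4 q [-1.1 -2.7 -6.2 84.6 -0.   3.1] ee [514.9 -10.1 154.9] board [-29.9  -2.5] jaw 85.83 open 64.1 F [-0.2  0.2  0.7]
tool x (down) [ 3.360e-02 -8.000e-04 -9.994e-01]
```

{"method": "apply_moves", "body": {
  "commands": [
    [0.025,0,-0.001,-0.002,0.5],
    [0.05,0,-0.002,-0.002,0.5],
    [0.0595,0,-0.0025,-0.002,0.5],
    [0.0595,0,-0.0025,-0.002,0.5],
    [0.0595,0,-0.0025,-0.002,-0.1],
    [0.0595,0,-0.0025,-0.002,-0.1],
    [0.0595,0,-0.0025,-0.002,-0.1],
    [0.0595,0,-0.0025,-0.002,-0.1]
  ]
}}

```text
time: 44.2
ee_pos: [0.5155, -0.0099, 0.0974]
tcp_rot: [2.9, 87.9, -1.1]
wrist_force: [-1.0, 1.0, 7.1]
opening: 0.0457
```

```bash
python3 st.py
```

```text
t 44.2 q [ -1.1  -2.4 -12.3  78.   -0.    3. ] ee [515.5  -9.9  97.4] board [-29.3  -2.3] jaw 85.95 open 45.7 F [-1.   1.   7.1]
tool x (down) [ 3.680e-02 -7.000e-04 -9.993e-01]
```

{"method": "apply_moves", "body": {
  "commands": [
    [-0.004,0,0,0,-0.1],
    [-0.007,0,0,0,-0.1],
    [-0.007,0.0025,-0.001,0,-0.1],
    [-0.007,0.0025,-0.001,0,-0.1],
    [-0.007,0.0025,-0.001,0,-0.1]
  ]
}}

```text
time: 44.7
ee_pos: [0.5143, -0.0072, 0.1041]
tcp_rot: [3.0, 87.9, -1.1]
wrist_force: [0.1, -0.1, -1.0]
opening: 0.0459
```

```bash
python3 st.py
```

```text
t 44.7 q [ -0.8  -2.6 -11.7  78.8  -0.    3.2] ee [514.3  -7.2 104.1] board [-30.7   0.3] jaw 85.96 open 45.9 F [ 0.1 -0.1 -1. ]
tool x (down) [ 3.640e-02 -7.000e-04 -9.993e-01]
```

{"method": "apply_moves", "body": {
  "commands": [
    [0.003,0,0,0,-0.1],
    [0.0055,0,0,0,-0.1],
    [0.007,0,-0.0005,0,-0.1],
    [0.0075,0,-0.0005,0,-0.1],
    [0.0075,0,-0.0005,0,-0.1]
  ]
}}

```text
time: 45.2
ee_pos: [0.5145, -0.0072, 0.0974]
tcp_rot: [2.9, 87.8, -1.1]
wrist_force: [-0.5, 0.4, 5.9]
opening: 0.0458
```

{"method": "apply_moves", "body": {
  "commands": [
    [0,0,0,0,0.35],
    [0,0,0,0,0.35],
    [0,0,0,0,0.35],
    [0,0,0,0,0.35],
    [-0.02,0,0,0,0.35],
    [-0.06,0,0,0,0.35],
    [-0.1,0,0,0,0.35],
    [-0.13,0,-0.02,0,0.35],
    [-0.14,-0.03,-0.05,0,0.35],
    [-0.14,-0.07,-0.08,0,0.35],
    [-0.14,-0.11,-0.1,0,0.35],
    [-0.14,-0.15,-0.11,0,0.35]
  ]
}}

```text
time: 46.4
ee_pos: [0.3874, -0.1498, 0.2334]
tcp_rot: [2.1, 87.8, -1.9]
wrist_force: [2.0, -0.4, 0.8]
opening: 0.0578
```

{"method": "apply_moves", "body": {
  "commands": [
    [0,-0.04,0,0,0.35],
    [0,-0.07,0,0,0.35],
    [0,-0.07,0,0,0.35]
  ]
}}

```text
time: 46.7
ee_pos: [0.3819, -0.2224, 0.2329]
tcp_rot: [1.7, 87.8, -2.5]
wrist_force: [0.1, 0.6, -0.6]
opening: 0.0576
```

```bash
python3 st.py; python3 tops.py;  python3 - <<'E'
from h import *
from workcell import cams
c=cams.camera("scene"); cv2.imwrite("pics/s5.png",cv2.resize(c["frame"][140:310,40:510],None,fx=1.7,fy=1.7,interpolation=cv2.INTER_CUBIC)); np.savez("scene5.npz",**c)
E
python3 chk.py scene5.npz
```

```text
t 46.7 q [-30.9 -11.6  -5.6  94.1   1.1 -26.7] ee [ 381.9 -222.4  232.9] board [-147.8 -223.6] jaw 85.79 open 57.6 F [ 0.1  0.6 -0.6]
tool x (down) [ 0.0386 -0.0017 -0.9993]
0.1145
0.1215
[557.6 -82.2 126.7] [36.1 50. ] 85.7 572 [ 17.8 -71.5] [ 17.9 -71.7]
[566.7  57.3 136.5] [28.7 27.5] 45.5 221 [17.1 68.2] [17.2 68.4]
[513.1  -6.7 126.7] [44.6 44.6] 90.0 535 [-31.9   0.7] [-31.7   0.7]
0.045
[ 591.5 -138.4   62.1] [26.3 26.9] 64.2 170 [  55.4 -125.2] [  56.2 -126.4]
[584.4 112.4  61.9] [26.6 25.2] 89.6 166 [ 30.8 124.4] [ 31.5 125.1]
[516.2 265.7  53.3] [48.2 49.2] 0.4 534 [-47.9 272.6] [-48.5 273.2]
pad near [-62.63 -12.65] 0.606
pad left [18.75 69.24] 0.985
pad right [ 18.65 -70.7 ] 0.987
tub body low (array([-31.92,  -0.46]), 288) high (array([-32.18,  -0.37]), 324)
bottle body (array([17.47, 67.48]), 592)
tub top [-30.32  -0.78] [-30.41  -0.84] [45.  47.3] 357
tub top [ 20.21 -72.81] [ 20.11 -72.71] [35.8 52.7] 428
carton top [-30.32  -0.78] [-30.41  -0.84] [45.  47.3] 357
carton top [ 20.21 -72.81] [ 20.11 -72.71] [35.8 52.7] 428
bottle top [18.91 67.21] [18.02 67.06] [29.4 27.6] 168
```

View pics/s5.png

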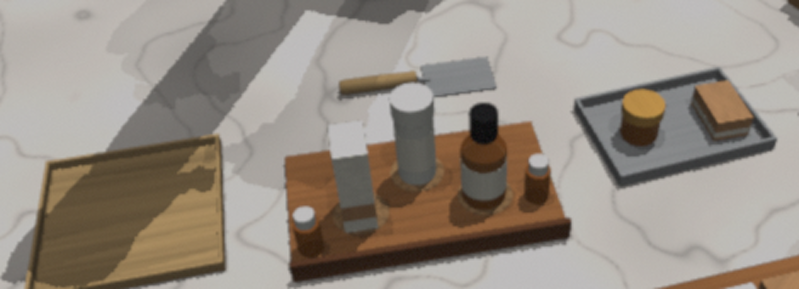

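The tub now sits within about 1.5 mm of its pad centre, and the bottle and carton are within about 2 mm. The carton measures 85.7° against the board's 86.0°. The jar is upright at (641,117) in the crop with the box beside it at (722,107), and the vials are in place. Handing in.

```bash
python3 -c "
from workcell import bot
print(bot.job_done())"
```

```text
the job is handed in; nothing more can be done
None
```

The job is handed in and done in the order you asked. The carton, tub and bottle went to the side tray first, then the jar went upright onto the free half of the order tray. After that I put the bottle, tub and carton back on their own pads. I re-gripped the tub once at the end, because it had landed about 3 mm off centre.

**Last checks**
- **Standing:** everything is upright and the gripper was clear. About 47 s of the 141 s were used.
- **On the pads:** the tub is within about 1.7 mm of its pad centre. The bottle and carton are about 1.5–2 mm off, both towards the board's -y end, and I left them there.
- **Carton square to the board:** it measured 85.7° against the board's 86.0°.
- **Vials and order box:** both vials are within about 1 mm of where they started by the overhead camera. I checked the order box only by eye in the final picture, and it looked unmoved.

**Where checks disagreed or failed**
- The two cameras differ by 1–2 mm on positions across the board.
- The scene camera could not locate the near (tub's) pad directly. I worked out its centre from the other two pads.

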